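# Draw the rolling pin out of its slide-lid box

## Task

Slide the lid of the cream box by its knob all the way back to its stop; the opening is still shorter than the rolling pin inside. Tip the pin so that its uncovered end rises, draw it out slantwise from under the lid, and finish while holding it still and level in the gripper, at least 10 cm above the box, ready for use. Leave the lid open and do not disturb the other things on the worktop.

Things in the scene. Friction and masses are not known exactly. Their poses are not given: they have to be found in the camera images.
- pin_box: Cream box with a wooden slide lid; a rolling pin lies in it. Stands firmly, does not move. Outside 142 (x) x 352 (y) x 79 mm (z), walls 6 mm thick, inside 130 x 340 mm, inner floor 8 mm above the worktop. Origin: centre of its underside, on the worktop; y is its long axis, z up. The end wall at -y is 79 mm high, the one at +y 68 mm: there the lid slides out over it.
- lid (a joint): How far the lid has slid open towards the box's +y: 0 shut, 0.22 m at its stop. Friction about 2 N; it stays where it is left. The lid is a board 348 mm long, underside 70 mm and top 76 mm above the worktop; the side walls rise 3 mm beside it. Fully open it still covers the inside from y = +50 to +170 mm of the box, and juts out past the box's +y end to y = +398 mm.
- opening (a point): Centre of the opening that the fully open lid leaves at the box's -y end, 79 mm above the worktop, at y = -60 mm of the box. The opening is 220 mm long (box y = -170 to +50 mm) and 130 mm wide, bounded by the lid's edge at +y and the walls elsewhere.
- rest_mid (a point): Point on the box's middle (y = 0), 36 mm above the worktop, where the pin's middle belongs. The pin is carried by two wooden V rests, 12 mm thick and 60 mm wide, fixed inside the box at y = -70 and +70 mm, their tops 33 mm above the worktop; between and beyond them the floor is clear.
- lid_knob (a point): Dark steel knob on the lid: round, upright, 28 mm diameter, 32 mm tall, its top 108 mm above the worktop. This point is on its axis 98 mm above the worktop (22 mm above the lid). With the lid shut it is at y = -70 mm of the box, fully open at y = +150 mm, always on the box's middle line.
- rolling_pin: Pale wooden rolling pin, 300 mm long, about 0.2 kg, lying along the box under the lid on the V rests. Origin at its middle, on its axis; y is its long axis (same direction as the box's y within 1 or 2 degrees). Barrel 36 mm in diameter from y = -94 to +94 mm, then a handle up to 23 mm in diameter at each end. At the start its axis is 36 mm above the worktop and its middle is within 12 mm of the box's middle.
- pin_end_a (a point): The tip of the rolling pin's handle at its y = -150 mm, the end that the opening uncovers.
- pin_end_b (a point): The tip of the rolling pin's handle at its y = +150 mm, the end that stays under the lid.
- pepper: Bystander: brown wooden pepper mill, 58 mm wide, 170 mm tall, standing upright; origin at the centre of its underside. Leave it alone.
- salt: Bystander: glass salt shaker with a grey top, 44 mm wide, 90 mm tall, standing upright; origin at the centre of its underside. Leave it alone.
- spice_a: Bystander: one of three glass spice jars with red caps, 45 mm wide, 106 mm tall, standing upright; origin at the centre of its underside. Leave it alone.
- spice_b: Bystander: one of three glass spice jars with red caps, 45 mm wide, 106 mm tall, standing upright; origin at the centre of its underside. Leave it alone.
- spice_c: Bystander: one of three glass spice jars with red caps, 45 mm wide, 106 mm tall, standing upright; origin at the centre of its underside. Leave it alone.

How it is judged:
On the way, in this order (a step that is already met when the one before it is completed fails the run):
1. the lid is slid fully back (within 15 mm of its stop) (value of joint lid above 0.205 m), for 0.2 s.
2. the pin slants through the opening: its uncovered end stands above the rim, the other is still below lid height in the box (height (world z) of pin_end_a above 0.1 m and height (world z) of pin_end_b below 0.07 m and horizontal distance between pin_end_b and pin_box below 0.18 m), for 0.1 s.
At the end, for the whole second after the job is handed in: The gripper holds the rolling pin at rest, both end points at least 160 mm above the worktop (about 80 mm above the box's rim), within 15 degrees of level, touching the fingers and not the box; the lid is still open within 30 mm of its stop (height (world z) of each of pin_end_a, pin_end_b above 0.16 m and angle between rolling_pin's own y axis and vertical between 1.31 and 1.83 rad and contact force between rolling_pin and the fingers above 1 N and contact force between rolling_pin and pin_box below 0.3 N and linear speed of rolling_pin below 0.03 m/s and value of joint lid above 0.19 m); the arm keeps its last pose, push and grip.
It fails at once if a bystander is pushed or tipped (moved more than 25 mm) (distance of any of pepper, salt, spice_a, spice_b, spice_c from where it was at the start of the episode above 0.025 m).
It also fails if it takes over 51 s, if anything falls off the work surface, if the arm or the gripper's body presses on something with over 40 N, if the wrist force passes 120 N, or if a joint passes its speed limit or range.

## Robot

A 6-joint arm with a two-finger parallel gripper is mounted at the origin on a cart in front of the work surface, level with it; the furniture and walls round the work are solid. World frame = base frame: x ahead of the robot, y to its left, z up, the work surface at z = 0. Lengths are in m, angles in rad, forces in N, time in s.
With the tool pointing down it reaches from about 0.25 to 0.85 m from the base axis. Payload 12.5 kg.
Tool frame: the origin (TCP) lies at the very end of the fingers, on their centre line; the grasp point (between the pads) lies 19 mm behind it; z points along the fingers, y is the line along which they close (so a half turn about z gives the same grasp; the last joint's range is limited). The gripper opens to 93 mm and grips with 3 to 60 N. Pads are 15 mm wide; open, the fingers measure 128 mm over their backs; the gripper's body (75 mm by 188 mm) begins 65 mm behind the grasp point.
Start: joints at [-1.202, 0.351, 1.652, -0, 1.139, -0.085], TCP at [0.241, -0.494, 0.219] pointing down, gripper open.
Joint ranges: [-2.75, 2.75], [-0.79, 2.1], [0.01, 2.65], [-1.57, 4.71], [0.07, 3.14], [-2.87, 2.87]. Speed limits (rad/s): [2.22, 2.22, 2.79, 3.14, 3.14, 3.14].

## Interface

Orientations are given as a unit quaternion [x, y, z, w].
In Python, from workcell import monitor, vision, order gives the robot as it stands.
- The arm moves only by the shell command python3 -m jog 'ROWS' [FORCE]. ROWS is JSON, a list of rows, each a list of 3 entries, a list of its own where there are three numbers: the shift along the tool's x, y, z in cm, then the turn about the tool's z in rad, then the finger opening in cm, from 0 to 9.3. In form: [[[dx, dy, dz], spin, fingers], ...]. A call has 1 to 8 rows; each row is the pose to reach, as a shift and turn from the pose commanded when the call began, along the tool's axes at that moment; what a row does not reach only later rows make up. A row lasts 1/12 s, in which the tool goes at most 41.7 mm and 7.16 degrees, less where a joint would pass 70% of its speed; a pose out of reach is approached as far as the arm can. A call with a gripper value outside its range is refused whole. The fingers move at their own pace and stop on an object; FORCE is the grip in N (left out, the last holds). Time passes only in rows, so rows that repeat a pose let the fingers close. It gives the time, the measured TCP pose, the force, the opening and the grip force at its end, in the units of the state.
- monitor.read_state(): the state, without advancing time (a new reading comes with each control period).
- vision.capture(name): name is "scene" or "top"; returns a dict with "color" (420x560x3 uint8, blue, green, red), "camera_matrix" (3x3 intrinsics, pixels), "origin" and "attitude" of the camera in the world. Camera axes: x right, y down, z forward; pixel columns grow to the right and rows downward; lengths in m; the calibration is good to about 2 mm. A picture is of the moment at which its call begins. There is no depth.
- order.hand_in(): hands the job in; it is judged then, once.
The state is a dict: "t": time; "joints": joint angles; "joint_vel": joint speeds; "joint_torque": joint torques, N m; "eef_pos": TCP position; "orientation": TCP orientation; "contact_force": force on the tool from outside, world axes, zero at the start; "ft_torque": the same for the moment, N m; "grip_width": finger opening in m; "finger_force": force on a finger pad.
Only numpy, scipy, OpenCV 4.12 (cv2) and the standard library are available. Lean on these libraries where they do the work, as an engineer would, in place of code of your own. Each camera call takes 0.05 s, during which the arm holds its last target. There are 200 camera calls.

## Working session

There is one attempt and no reset: what is moved stays moved. The work goes in short steps, Python scripts to look and compute and a shell command to move; the robot and the scene stay as the last step left them, time stands still between calls to the robot, and variables do not carry over. Pictures are saved under pics/ and viewed, at most 10 in all, crops included, and the job is handed in when it is done.

```bash
mkdir -p pics; ls
python3 - <<'E'
from workcell import monitor, vision
import cv2
s=monitor.read_state(); print(s['t'],s['eef_pos'],s['orientation'])
for n in('scene','top'):
    c=vision.capture(n); cv2.imwrite(f'pics/{n}0.png',c['color']); print(n,c['camera_matrix'],c['origin'],c['attitude'])
E
```

```text
pics
0.0 [ 0.24101997 -0.4940046   0.21811947] [ 9.74369375e-01  2.24953315e-01 -7.38590293e-05 -5.67359530e-04]
scene [[525.90687719   0.         273.79784939]
 [  0.         525.90687719 197.8204718 ]
 [  0.           0.           1.        ]] [-0.20351013  0.68158374  0.79870494] [-0.35643626  0.80510862 -0.43183733  0.19562674]
top [[398.61149667   0.         285.20741742]
 [  0.         398.61149667 202.06651211]
 [  0.           0.           1.        ]] [ 0.47076962 -0.07476531  1.21228173] [-0.6983039   0.71280805 -0.04034992  0.05146094]
```

View pics/scene0.png

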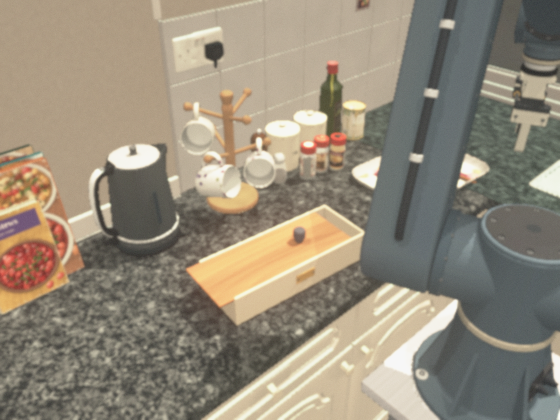

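View pics/top0.png

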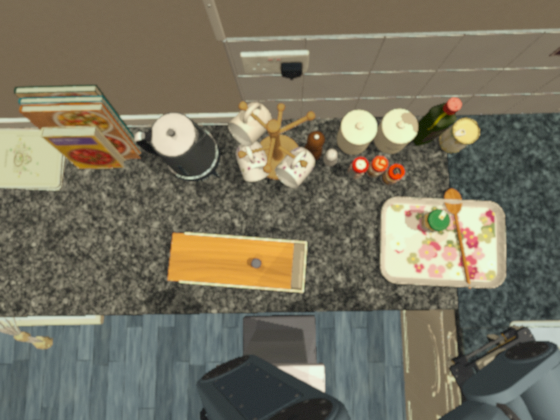

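The scene view shows the box with its lid slid out slightly at +y and the knob at about (299,234). In the top view the box spans columns 180–306, the lid 169–293, and the knob is at about (256,263). Box +y points left in this view, which is about world +y. Next I measure the lid and knob.

```bash
cat > h.py <<'E'
import numpy as np, cv2
from scipy.spatial.transform import Rotation as R
from workcell import monitor, vision
def ray(c,px,z):
    px=np.atleast_2d(px).astype(float); K=c['camera_matrix']
    d=np.c_[px,np.ones(len(px))]@np.linalg.inv(K).T@R.from_quat(c['attitude']).as_matrix().T
    o=np.array(c['origin']); return o+d*((z-o[2])/d[:,2])[:,None]
def blob(m,near=None):
    n,l,s,ce=cv2.connectedComponentsWithStats(m.astype(np.uint8))
    i=1+np.argmax(s[1:,4]); return l==i,ce[i],s[i,4]
def state():
    s=monitor.read_state(); M=R.from_quat(s['orientation']).as_matrix()
    return s,np.array(s['eef_pos']),M
def to(target,yaw_vec=None):
    s,p,M=state(); d=M.T@(np.array(target)-p)*100
    print('t',round(s['t'],2),'tcp',p.round(4),'shift cm',d.round(2))
    if yaw_vec is not None:   # make tool y parallel (+-) to vec
        v=M.T@np.r_[yaw_vec,0]; a=np.arctan2(-v[0],v[1]); a=(a+np.pi/2)%np.pi-np.pi/2
        print('spin',a.round(3),'j6',np.round(s['joints'][5],3))
E
python3 - <<'E'
from h import *
c=vision.capture('top'); im=c['color']; hsv=cv2.cvtColor(im,cv2.COLOR_BGR2HSV)
H,S,V=[hsv[...,i].astype(int) for i in range(3)]
roi=np.zeros(H.shape,bool); roi[225:300,160:315]=1
lid,_,a=blob(roi&(H<25)&(H>8)&(S>150)&(V>120))
pts=np.argwhere(lid)[:,::-1]; r=cv2.minAreaRect(ray(c,pts,.076)[:,:2].astype(np.float32)*1000); print('lid',a,r)
box,_,a=blob(roi&(V>120)); pts=np.argwhere(box)[:,::-1]
print('box@79',a,cv2.minAreaRect(ray(c,pts,.079)[:,:2].astype(np.float32)*1000))
f=cv2.morphologyEx(lid.astype(np.uint8),cv2.MORPH_CLOSE,np.ones((15,15)))>0
k,ce,a=blob(f&((V<110)|(S<110))); print('knob',ce,a,ray(c,ce,.105),ray(c,ce,.098))
w,_,a=blob(roi&(V>120)&(S<130)); 
cv2.imwrite('pics/crop1.png',cv2.resize(im[225:300,160:315],None,fx=5,fy=5,interpolation=cv2.INTER_CUBIC))
c2=vision.capture('scene'); im=c2['color']; g=im[225:245,288:312].max(2)<95
k,ce,a=blob(g); print('scene knob',ce+[288,225],a,ray(c2,ce+[288,225],.098))
E
```

```text
lid 5376 ((458.2373962402344, 100.24752807617188), (348.66827392578125, 133.4103546142578), 85.24832153320312)
box@79 7323 ((454.6177978515625, 78.05274963378906), (396.47259521484375, 160.3646697998047), 82.33528137207031)
knob [255.70833333 262.88888889] 72 [[0.44871941 0.02567055 0.105     ]] [[0.44858001 0.02630549 0.098     ]]Traceback (most recent call last):
  File "<stdin>", line 14, in <module>
  File "h.py", line 10, in blob
    i=1+np.argmax(s[1:,4]); return l==i,ce[i],s[i,4]
        ~~~~~~~~~^^^^^^^^^
    return _wrapfunc(a, 'argmax', axis=axis, out=out, **kwds)
    return bound(*args, **kwds)
ValueError: attempt to get argmax of an empty sequence
```

View pics/crop1.png

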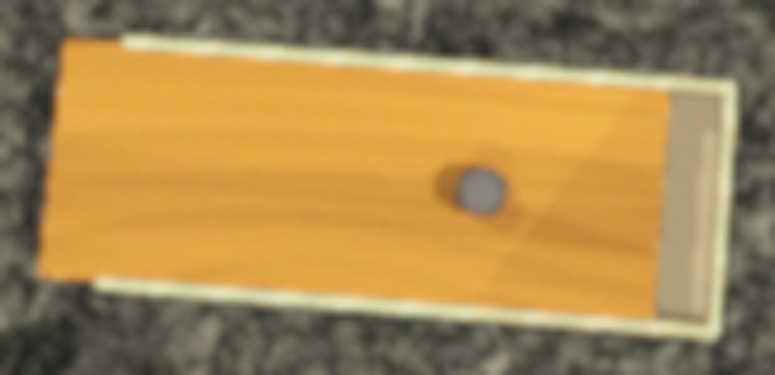

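The crop shows the knob circle at crop (481,190), which is full-image (256,263). The lid's length comes out at 348.7 mm (348 expected), and the knob predicted from the lid agrees with the one seen to 3.5 mm. Next I work out the approach.

Run:
```python
from h import *
c=vision.capture('top')
a=np.radians(85.25); u=np.array([np.cos(a),np.sin(a)]); print('u',u)
e=ray(c,np.array([[737,82],[720,337]])/5+[160,225],.079)[:,:2].mean(0); print('-y end',e,'centre',e+.176*u)
L=np.array([.4582,.1002]); k=L-.074*u; print('knob pred',k, 'open',(k-(e+.176*u))@u+.07)
to([.450,.026,.219],[u[1],-u[0]]); to([.450,.026,.085])
```

```text
u [0.08280821 0.9965655 ]
-y end [ 0.43496557 -0.1123396 ] centre [0.44953982 0.06305593]
knob pred [0.45207219 0.02645415] open 0.03373363383267775
t 0.25 tcp [ 0.2411 -0.4942  0.2184] shift cm [ 4.158e+01 -3.759e+01 -4.000e-02]
spin -1.034 j6 -0.085
t 0.25 tcp [ 0.2411 -0.4942  0.2184] shift cm [ 41.58 -37.59  13.36]
```

```bash
python3 -m jog '[[[41.6,-37.6,0],-1.034,6],[[41.6,-37.6,0],-1.034,6],[[41.6,-37.6,0],-1.034,6],[[41.6,-37.6,0],-1.034,6],[[41.6,-37.6,0],-1.034,6],[[41.6,-37.6,0],-1.034,6],[[41.6,-37.6,0],-1.034,6],[[41.6,-37.6,0],-1.034,6]]' 25; python3 -c "
from h import *
to([.450,.026,.219],[.9966,-.0828])"
```

```text
t: 0.92
eef_pos: [0.3656, -0.1831, 0.2188]
orientation: [0.745, 0.667, 0.0, 0.0]
contact_force: [1.4, -0.3, 0.2]
grip_width: 0.0602
finger_force: 0.0
t 0.92 tcp [ 0.3656 -0.1831  0.2188] shift cm [ 2.172e+01  6.060e+00 -2.000e-02]
spin -0.028 j6 -0.467
```

```bash
python3 -m jog '[[[21.7,6.1,0],-0.028,6],[[21.7,6.1,0],-0.028,6],[[21.7,6.1,0],-0.028,6],[[21.7,6.1,0],-0.028,6],[[21.7,6.1,0],-0.028,6],[[21.7,6.1,0],-0.028,6],[[21.7,6.1,0],-0.028,6],[[21.7,6.1,0],-0.028,6]]' >/dev/null; python3 -c "
from h import *
to([.4505,.026,.084],[.9966,-.0828])"
```

```text
t 1.58 tcp [0.4512 0.024  0.2184] shift cm [ 0.2  -0.08 13.44]
spin -0.004 j6 0.037
```

```bash
python3 -m jog '[[[0.2,-0.1,4],0,6],[[0.2,-0.1,8],0,6],[[0.2,-0.1,11],0,6],[[0.2,-0.1,13.4],0,6],[[0.2,-0.1,13.4],0,6],[[0.2,-0.1,13.4],0,1],[[0.2,-0.1,13.4],0,1],[[0.2,-0.1,13.4],0,1]]' 25;python3 -m jog '[[[0,0,0],0,1],[[0,0,0],0,1],[[0,0,0],0,1]]' 25
```

```text
t: 2.25
eef_pos: [0.4515, 0.025, 0.0863]
orientation: [0.738, 0.675, 0.001, 0.001]
contact_force: [-0.2, 0.1, -0.3]
grip_width: 0.0446
finger_force: 0.0
t: 2.5
eef_pos: [0.4495, 0.0255, 0.0853]
orientation: [0.738, 0.675, -0.001, -0.001]
contact_force: [-7.7, -0.2, 13.0]
grip_width: 0.0266
finger_force: 25.0
```

```bash
python3 -m jog '[[[1.5,0,0],0,1],[[4,0,0],0,1],[[7,0,0],0,1],[[10,0,0],0,1],[[12.5,0,0],0,1],[[15,0,0],0,1],[[17,0,0],0,1],[[18,0,0],0,1]]';python3 -m jog '[[[0.3,0,0],0,1],[[0.6,0,0],0,1],[[0.8,0,0],0,1],[[0.8,0,0],0,1]]'
```

```text
t: 3.17
eef_pos: [0.4669, 0.2066, 0.0854]
orientation: [0.737, 0.676, 0.001, 0.0]
contact_force: [1.1, -2.6, 6.1]
grip_width: 0.0268
finger_force: 25.0
t: 3.5
eef_pos: [0.4675, 0.2127, 0.0853]
orientation: [0.738, 0.675, 0.0, 0.0]
contact_force: [-0.9, 2.0, 6.6]
grip_width: 0.0269
finger_force: 25.0
```

```bash
python3 -m jog '[[[0.4,0,0],0,1],[[0.8,0,0],0,1],[[0.8,0,0],0,1]]';python3 -m jog '[[[0,0,0],0,5],[[0,0,0],0,5],[[0,0,0],0,5],[[0,0,-4],0,5],[[0,0,-8],0,5],[[-8,0,-12],0,6],[[-12,0,-14],0,6],[[-16,0,-14],0,6]]'
python3 - <<'E'
from h import *
c=vision.capture('top'); im=c['color']; cv2.imwrite('pics/crop2.png',cv2.resize(im[220:305,90:320],None,fx=3.4,fy=3.4,interpolation=cv2.INTER_CUBIC))
print(monitor.read_state()['eef_pos'])
E
```

```text
t: 3.75
eef_pos: [0.4678, 0.2173, 0.0849]
orientation: [0.737, 0.675, -0.002, 0.002]
contact_force: [0.2, -25.2, 9.6]
grip_width: 0.0272
finger_force: 25.0
t: 4.42
eef_pos: [0.4579, 0.1057, 0.2147]
orientation: [0.737, 0.676, 0.001, 0.001]
contact_force: [0.7, 0.0, 0.2]
grip_width: 0.0595
finger_force: 0.0
[0.45786821 0.10026468 0.21571808]
```

View pics/crop2.png

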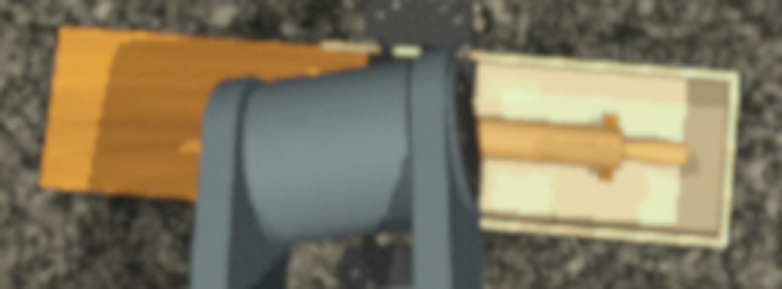

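The lid is open: 25 N at the stop, and in the crop its edge is hidden behind the arm. The pin is visible with its a-tip at crop (688,153), its barrel end near (623,150), and a V rest at (608,148).

Run:
```python
from h import *
c=vision.capture('top'); u=np.array([.0828,.9966])
p=ray(c,np.array([[688,153],[623,149],[608,148],[482,137]])/3.4+[90,220],.036)[:,:2]
C=np.array([.454,.0665]); print(p)
for q in p: print('box y',(q-C)@u,'x',(q-C)@np.array([u[1],-u[0]]))
m=p[0]+.15*u; print('pin mid',m)
g=m-.03*u; print('grasp',g); to([*g,.12],[.9966,-.0828]); to([*g,.018])
```

```text
[[ 0.43921817 -0.07497492]
 [ 0.44367029 -0.01926531]
 [ 0.4447645  -0.00639141]
 [ 0.45619522  0.10203077]]
box y -0.1422178395499127 x -0.0030174465777459084
box y -0.08632900522484968 x -0.003193222514819647
box y -0.07340828365196582 x -0.003168694387080149
box y 0.03559173151568152 x -0.0007541946124529759
pin mid [0.45163817 0.07451508]
grasp [0.44915417 0.04461708]
t 4.52 tcp [0.4581 0.1028 0.2146] shift cm [-5.87 -0.38  9.46]
spin -0.01 j6 0.215
t 4.52 tcp [0.4581 0.1028 0.2146] shift cm [-5.88 -0.42 19.66]
```

```bash
python3 -m jog '[[[-3,-0.4,2],0,6],[[-5.9,-0.4,5],0,6],[[-5.9,-0.4,9],0,6],[[-5.9,-0.4,13],0,6],[[-5.9,-0.4,16],0,6],[[-5.9,-0.4,18],0,6],[[-5.9,-0.4,19.6],0,6],[[-5.9,-0.4,19.6],0,6]]' 8; python3 -m jog '[[[0,0,0],0,2],[[0,0,0],0,2],[[0,0,0],0,2],[[0,0,0],0,2],[[0,0,0],0,2]]' 8
```

```text
t: 5.18
eef_pos: [0.4467, 0.0483, 0.0139]
orientation: [0.738, 0.675, -0.002, -0.002]
contact_force: [0.7, 0.5, -0.3]
grip_width: 0.0601
finger_force: 0.0
t: 5.6
eef_pos: [0.4513, 0.0479, 0.0182]
orientation: [0.738, 0.675, 0.002, 0.002]
contact_force: [6.1, -1.3, 3.3]
grip_width: 0.0354
finger_force: 8.0
```

```bash
python3 -m jog '[[[0,0,-0.5],0,2],[[-0.1,0,-1],0,2],[[-0.2,0,-1.5],0,2],[[-0.3,0,-2],0,2],[[-0.4,0,-2.5],0,2],[[-0.5,0,-3],0,2],[[-0.5,0,-3.5],0,2],[[-0.5,0,-3.5],0,2]]'
python3 - <<'E'
from h import *
c=vision.capture('scene'); im=c['color']; cv2.imwrite('pics/s3.png',cv2.resize(im[180:340,170:400],None,fx=3.4,fy=3.4,interpolation=cv2.INTER_CUBIC))
E
```

```text
t: 6.27
eef_pos: [0.4485, 0.0429, 0.0526]
orientation: [0.738, 0.675, 0.0, 0.0]
contact_force: [0.6, 0.3, -2.1]
grip_width: 0.0357
finger_force: 8.0
```

View pics/s3.png

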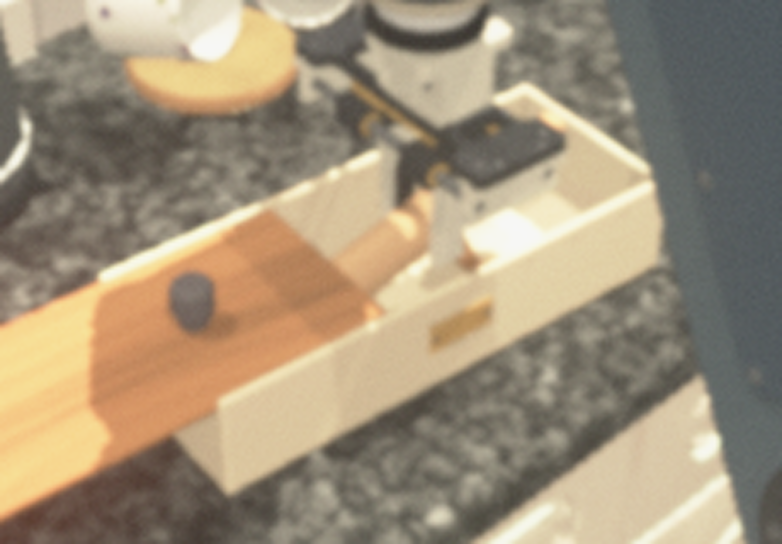

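The scene crop shows the barrel slanting up from under the lid (360,265) to the fingers (425,205), and a sliver of the a-handle behind the gripper at about (555,122).

Run:
```python
from h import *
c=vision.capture('scene'); u=np.array([.0828,.9966]); n=np.array([.9966,-.0828])
o=np.array(c['origin']); P=np.array([.4485,.0429])
for q in [(562,125),(552,122),(425,205),(355,265)]:
    d=ray(c,np.array(q)/3.4+[170,180],0)[0]-o
    t=((P-o[:2])@n)/(d[:2]@n); X=o+t*d; print(q,X.round(4),'along',((X[:2]-P)@u).round(4))
```

```text
(562, 125) [ 0.4382 -0.0805  0.0947] along -0.1238
(552, 122) [ 0.439  -0.0709  0.1014] along -0.1142
(425, 205) [0.4481 0.0385 0.0834] along -0.0044
(355, 265) [0.4529 0.0955 0.0623] along 0.0528
```

```bash
python3 -m jog '[[[-0.7,0,-0.5],0,2],[[-1.5,0,-1],0,2],[[-2.5,0,-1.3],0,2],[[-3.5,0,-1.6],0,2],[[-4.5,0,-1.8],0,2],[[-5.5,0,-2],0,2],[[-6,0,-2],0,2],[[-6,0,-2],0,2]]'
python3 - <<'E'
from h import *
c=vision.capture('scene'); im=c['color']; cv2.imwrite('pics/s4.png',cv2.resize(im[160:320,190:420],None,fx=3.4,fy=3.4,interpolation=cv2.INTER_CUBIC))
E
```

```text
t: 7.03
eef_pos: [0.4426, -0.018, 0.0717]
orientation: [0.738, 0.674, 0.0, 0.0]
contact_force: [-0.2, -0.2, -1.4]
grip_width: 0.0359
finger_force: 8.0
```

View pics/s4.png

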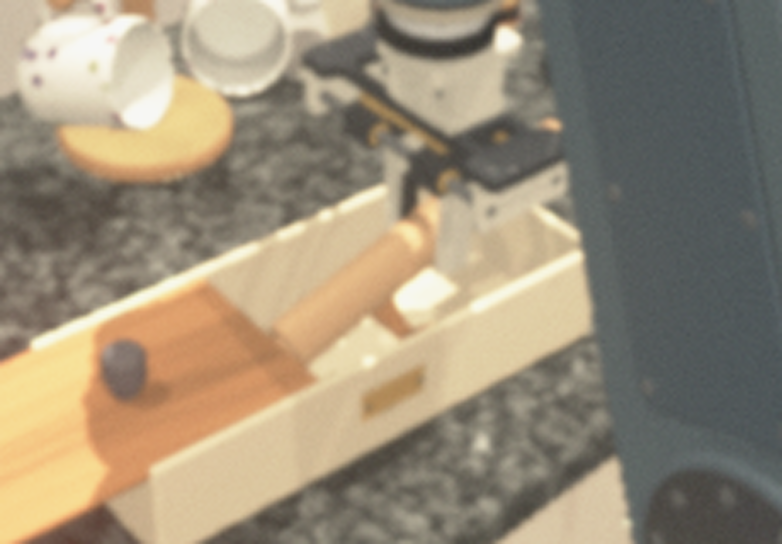

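The pin slants from under the lid edge (290,345) up through the fingers (420,220), and the a-handle shows at (550,125). End b is still under the lid. I keep drawing it out.

```bash
python3 -m jog '[[[-1,0,-0.4],0,2],[[-2,0,-0.8],0,2],[[-3,0,-1.2],0,2],[[-4.5,0,-1.8],0,2],[[-6,0,-2.4],0,2],[[-7.5,0,-3],0,2],[[-7.5,0,-4],0,2],[[-7.5,0,-5],0,2]]';python3 -m jog '[[[0,0,-2],0,2],[[0,0,-4],0,2],[[0,0,-6],0,2],[[0,0,-7],0,2],[[0,0,-7],0,2],[[0,0,-7],0,2]]' 15
python3 - <<'E'
from h import *
c=vision.capture('scene'); im=c['color']; cv2.imwrite('pics/s5.png',cv2.resize(im[120:320,170:420],None,fx=2.8,fy=2.8,interpolation=cv2.INTER_CUBIC))
E
```

```text
t: 7.75
eef_pos: [0.4358, -0.0929, 0.1223]
orientation: [0.738, 0.674, -0.0, -0.0]
contact_force: [-0.2, -0.1, -1.7]
grip_width: 0.0356
finger_force: 8.0
t: 8.25
eef_pos: [0.4359, -0.0918, 0.1914]
orientation: [0.738, 0.675, 0.0, 0.0]
contact_force: [-0.9, -0.6, -1.8]
grip_width: 0.0356
finger_force: 15.0
```

View pics/s5.png

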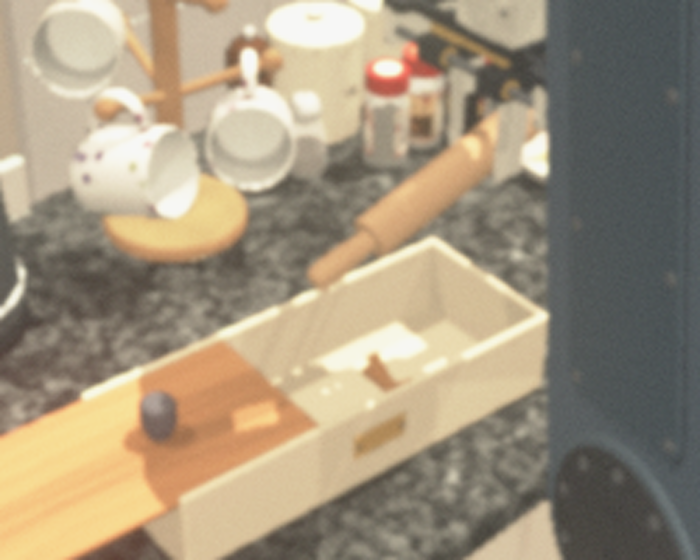

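The pin is out and hanging slantwise, with its b-tip at crop (318,272). Next I find the slant, then level it by setting b down on the lid.

Run:
```python
from h import *
c=vision.capture('scene'); u=np.array([.0828,.9966]); n=np.array([.9966,-.0828])
o=np.array(c['origin']); s,P,M=state(); P=P[:2]
for q in [(318,272),(372,235),(495,138)]:
    d=ray(c,np.array(q)/2.8+[170,120],0)[0]-o
    t=((P-o[:2])@n)/(d[:2]@n); X=o+t*d; print(q,X.round(4),'along',((X[:2]-P)@u).round(4))
print(s['eef_pos'])
```

```text
(318, 272) [0.4491 0.0723 0.1617] along 0.1644
(372, 235) [0.4448 0.0205 0.1734] along 0.1124
(495, 138) [ 0.4345 -0.1036  0.2136] along -0.0121
[ 0.43547237 -0.09154104  0.19057327]
```

```bash
python3 -m jog '[[[2,0,0],0,2],[[5,0.1,0.5],0,2],[[7.9,0.2,2],0,2],[[7.9,0.2,4],0,2],[[7.9,0.2,6],0,2],[[7.9,0.2,7],0,2],[[7.9,0.2,7],0,2]]' 8;python3 -m jog '[[[0,0,0.7],0,2],[[0,0,1.4],0,2],[[0,0,2.1],0,2],[[0,0,2.8],0,2],[[0,0,3.5],0,2],[[0,0,4.2],0,2],[[0,0,4.6],0,2],[[0,0,4.6],0,2]]'
```

```text
t: 8.93
eef_pos: [0.4433, -0.0126, 0.1188]
orientation: [0.738, 0.675, -0.002, -0.002]
contact_force: [-0.5, -0.1, -1.6]
grip_width: 0.0358
finger_force: 8.0
t: 9.6
eef_pos: [0.4447, -0.013, 0.0748]
orientation: [0.738, 0.675, -0.0, -0.0]
contact_force: [-0.1, 0.5, -0.9]
grip_width: 0.0357
finger_force: 8.0
```

```bash
python3 -m jog '[[[0,0,0.2],0,2],[[0,0,0.2],0,2],[[0,0,0.2],0,2]]' 8;python3 -m jog '[[[0,0,0],0,1],[[0,0,0],0,1],[[0,0,0],0,1],[[0,0,-1],0,1],[[0,0,-3],0,1],[[0,0,-5.5],0,1],[[0,0,-8],0,1],[[0,0,-10],0,1]]' 45; python3 -m jog '[[[0,0,-2],0,1],[[0,0,-4],0,1],[[0,0,-5],0,1],[[0,0,-5],0,1],[[0,0,-5],0,1],[[0,0,-5],0,1]]' 45
python3 - <<'E'
from h import *
c=vision.capture('scene'); im=c['color']; cv2.imwrite('pics/s6.png',cv2.resize(im[100:340,100:440],None,fx=2.3,fy=2.3,interpolation=cv2.INTER_CUBIC))
E
```

```text
t: 9.85
eef_pos: [0.4451, -0.013, 0.0738]
orientation: [0.738, 0.675, 0.0, 0.0]
contact_force: [0.7, -0.7, -1.1]
grip_width: 0.0357
finger_force: 8.0
t: 10.52
eef_pos: [0.4452, -0.013, 0.1761]
orientation: [0.738, 0.675, 0.0, 0.001]
contact_force: [0.6, 0.9, -1.3]
grip_width: 0.0349
finger_force: 45.0
t: 11.02
eef_pos: [0.4445, -0.0129, 0.2226]
orientation: [0.738, 0.675, -0.001, -0.001]
contact_force: [-0.6, 0.5, -2.1]
grip_width: 0.0347
finger_force: 45.0
```

View pics/s6.png

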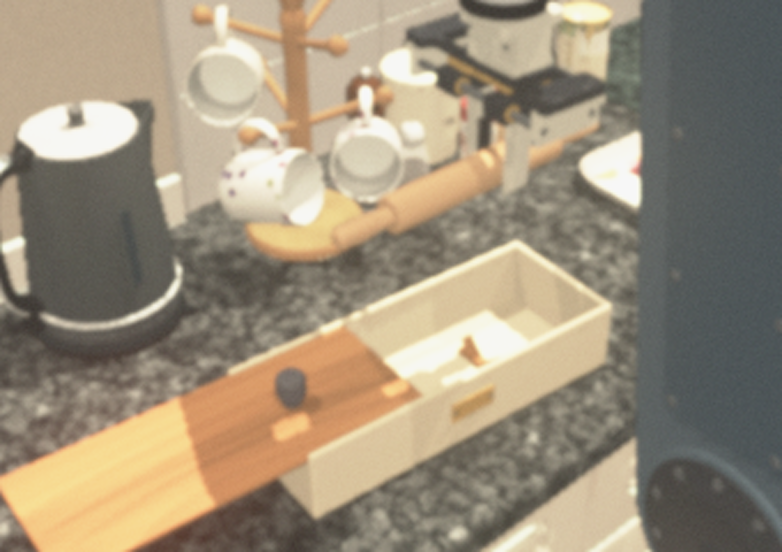

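The pin hangs in the fingers with its b-tip at crop (340,238) and its a-handle out to (597,127). It looks parallel to the box edges, and the lid is open. I check the tips numerically.

Run:
```python
from h import *
c=vision.capture('scene'); u=np.array([.0828,.9966]); n=np.array([.9966,-.0828])
o=np.array(c['origin']); s,P,M=state(); print(P,np.abs(s['joint_vel']).max()); P=P[:2]
for q in [(340,238),(388,217),(597,127)]:
    d=ray(c,np.array(q)/2.3+[100,100],0)[0]-o
    t=((P-o[:2])@n)/(d[:2]@n); X=o+t*d; print(q,X.round(4),'along',((X[:2]-P)@u).round(4))
```

```text
[ 0.44452483 -0.0129529   0.22253077] 0.0038978821403746556
(340, 238) [0.4587 0.1579 0.2304] along 0.1715
(388, 217) [0.4546 0.1077 0.2313] along 0.1211
(597, 127) [ 0.4337 -0.1431  0.2343] along -0.1306
```

The tips are at z ≈ 0.23, the tilt is about 1°, and nothing is moving. I hand in.

```bash
python3 -c "
from workcell import order
print(order.hand_in())"
```

```text
the job is handed in; nothing more can be done
None
```

I handed the job in with the lid at its stop and the pin drawn out slantwise; the gripper holds it still and within about 1° of level, its ends about 23 cm above the worktop (15 cm above the box rim), and I kept clear of the bystanders.

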